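# Dry-fit a half-lapped cabinet door in its assembly jig

## Robot

A 6-joint arm with a two-finger parallel gripper is mounted at the origin on a cart in front of the work surface, level with it; the furniture and walls round the work are solid. World frame = base frame: x ahead of the robot, y to its left, z up, the work surface at z = 0. Lengths are in m, angles in rad, forces in N, time in s.
With the tool pointing down it reaches from about 0.25 to 0.725 m from the base axis. Payload 4 kg.
Tool frame: the origin (TCP) lies midway between the tips of the shut fingers; the grasp point (between the pads) lies grip_point_offset behind it (grip_point_offset is the distance from the TCP to the grasp point, in m); z points along the fingers, y is the line along which they close (so a half turn about z gives the same grasp; the last joint's range is limited). The gripper opens to 85 mm and grips with 20 to 120 N. Pads are 22 mm wide; open, the fingers measure 114 mm over their backs; the gripper's body (76 mm by 85 mm) begins 54 mm behind the grasp point. The pads swing forward as they close: fully open they stand 13 mm farther back than shut.
Start: joints at [1.298, 0.241, 0.005, 1.335, 0, 1.571], TCP at [0.135, 0.482, 0.231] pointing down, gripper open.
Joint ranges: [-2.72, 2.72], [-1.05, 1.87], [-1.09, 1.28], [-1.99, 2.15], [-1.42, 1.44], [-3.14, 3.14]. Speed limits (rad/s): [2.79, 2.79, 3.14, 3.14, 3.14, 3.14].

## Interface

Orientations are given as a unit quaternion [x, y, z, w].
In Python, from workcell import * gives the robot as it stands. The module is installed in compiled form; this text tells all that it offers.
- The arm moves only by the tool arm_command, never from a script. Its arguments are lists of equal length, an entry for each row: "slide": the shift along the tool's x, y, z in cm, a list of three; "spin": the turn about the tool's z in degrees. A call has exactly 5 rows; each row is the pose to reach, as a shift and turn from the pose commanded when the call began, along the tool's axes at that moment; what a row does not reach only later rows make up. A row lasts 1/8 s, in which the tool goes at most 62.5 mm and 10.7 degrees, less where a joint would pass 70% of its speed; a pose out of reach is approached as far as the arm can. A call with a gripper value outside its range is refused whole. "jaw" is the finger opening in cm, from 0 to 8.54, set as the call begins (left out, the last holds). The fingers move at their own pace and stop on an object; the grip force is fixed at half the most. Time passes only in rows, so rows that repeat a pose let the fingers close, or fill a call up. It gives the time, the measured TCP pose, the force, the opening and the grip force at its end, in the units of the state.
- get_obs(): the state, without advancing time (a new reading comes with each control period).
- camera(name): name is "side" or "top"; returns a dict with "pixels" (420x560x3 uint8, red, green, blue), "range_z" (420x560 float32, m along the optical axis (not along the pixel's ray), 0 where there is no reading), "intrinsics" (3x3 intrinsics, pixels), "k1" (the pictures are not rectified: a ray, as slopes to the right and down, at radius r is drawn at 1 + k1 r^2 times it, then the intrinsics apply), "rvec" (rotation vector, rad) and "tvec" (3), from world to camera coordinates, as OpenCV has them. Camera axes: x right, y down, z forward; pixel columns grow to the right and rows downward; lengths in m; the calibration is good to about 2 mm. A picture is of the moment at which its call begins.
- job_done(): hands the job in; it is judged then, once.
Trained networks look in a picture, given as the dict that the camera call returned (one of the last four; its "shot" number tells which), for a name from the list of things; names that differ only in an ending like _2 or _b are one class to them, and where a whole thing is asked for, a point or a joint stands for the part that bears it (a point fixed in the world has none). Each returns a list of dicts, best first, with "confidence" (0 to 1); they miss things now and then, are a little off and sometimes report something else, mostly with a low value. They report only what shows in the picture. A call takes as long as a camera call.
- recognise(picture, thing): "centre" ([column, row] in pixels, amid what is visible of it).
- landmark_of(picture, thing): "centre" ([column, row] in pixels: a listed point, or the origin of a listed thing).
The state is a dict: "clock": time; "joint_pos": joint angles; "joint_vel": joint speeds; "tau": joint torques, N m; "eef_pos": TCP position; "tool_rot": TCP orientation; "ft_force": force on the tool from outside, world axes, zero at the start; "ft_torque": the same for the moment, N m; "grip_width": finger opening in m; "grasp_force": force on a finger pad.
Only numpy, scipy, OpenCV 4.12 (cv2) and the standard library are available. Lean on these libraries where they do the work, as an engineer would, in place of code of your own. Each camera call takes 0.05 s, during which the arm holds its last target. There are 200 camera calls.

## Task

Dry-fit the four loose members of the little dark-wood cabinet door in the white assembly jig, as seen from the robot: first lay in the two stiles between the corner stops, the one with the brass hinges on the left with its hinge barrels to the outside and the one with the white knob on the right, each with its longer lap towards the robot. Then lay the narrow rail across their far ends and the wide rail across their near ends, so that the half-lap joints go fully home and the frame lies flat. Leave the open tin of screws standing where it is.

Things in the scene. Friction and masses are not known exactly. Their poses are not given: they have to be found in the camera images.
- jig: Jig fixed to the bench: white-topped board 206x186x18 mm, four L-shaped corner stops 24 mm high, bevelled, with 3.5 mm play round the 170x150 mm door; sides open for fingers. Origin: centre of underside; x to the far end (yaw under 0.15), y left. Part origins in this frame, axes parallel: hinge_stile (0,61,18), knob_stile (0,-61,18), narrow_rail (71,0,18.5), wide_rail (-64,0,18.5).
- hinge_stile: Left upright, dark bar 170 (x) x 28 (y) x 22 mm, 90 g, two brass hinges on top at x -26 and +40, 5 mm high, barrels along the +y edge. Origin: centre of underside; x to the door's top (far) end. Ends half-lapped, only the lower 11 mm left: 28 mm lap at +x, 42 mm lap at -x. Lies laps up, at the start with x about to the robot's right. Grasp across the width at its origin, clear of the hinges.
- knob_stile: Right upright, dark bar 170 (x) x 28 (y) x 22 mm, 90 g, one white knob on top at x +36, 22 mm across, 20 mm high. Origin: centre of underside; x to the door's top (far) end. Ends half-lapped, only the lower 11 mm left: 28 mm lap at +x, 42 mm lap at -x. Lies laps up, at the start with x about to the robot's right. Grasp across the width at its origin, clear of the knob.
- narrow_rail: Top rail, dark bar 28 (x) x 150 (y) x 21.5 mm, 70 g; a half turn makes no difference. Origin: centre of underside; y along its length. The upper 11 mm run the full length; below, only the middle 89 mm (bevelled ends) goes between the stiles (94 mm apart); its ends rest on their laps. Lies laps down, at the start with its length away from the robot. Grasp across the width at its origin.
- wide_rail: Bottom rail, dark bar 42 (x) x 150 (y) x 21.5 mm, 100 g; a half turn makes no difference. Origin: centre of underside; y along its length. Shaped like narrow_rail: upper 11 mm full length, below it only the middle 89 mm, which goes between the stiles. Lies laps down, at the start beside narrow_rail, length away from the robot. Grasp across the width at its origin.
- screw_tin: Open round metal tin with screws, 67 mm across, 32 mm high, standing on the bench at the near left; leave it alone. Origin: centre of its underside, z up.

How it is judged:
By the outcome, as a careful person would: the job done as asked, in the order asked, and still so for the second after the job is handed in, with the robot touching nothing.
It also fails if it takes over 109 s, if anything falls off the work surface, if the arm or the gripper's body presses on something with over 40 N, if the wrist force passes 120 N, or if a joint passes its speed limit or range.

## Working session

There is one attempt and no reset: what is moved stays moved. The work goes in short steps, Python scripts to look and compute and a tool call to move; the robot and the scene stay as the last step left them, time stands still between calls to the robot, and variables do not carry over. Pictures are saved under pics/ and viewed, at most 14 in all, crops included, and the job is handed in when it is done.

Besides the shell and the picture viewer there is one more tool, called after "Call:" as a command line: name --pt "numbers of a row" for each row, then --argument value for the rest. arm_command: Moves the arm, as the interface text tells. Its arguments: {"type":"object","properties":{"slide":{"type":"array","items":{"type":"array","items":{"type":"number"}}},"spin":{"type":"array","items":{"type":"number"}},"jaw":{"type":"number"}},"required":["slide","spin"]}

```bash
mkdir -p pics; cat > h.py <<'E'
from workcell import *
import numpy as np, cv2
from scipy.spatial.transform import Rotation as R
def ray(c,px):
    K=np.array(c["intrinsics"]);p=np.array(px,float)
    d=(p-[K[0,2],K[1,2]])/[K[0,0],K[1,1]]
    u=d.copy()
    for _ in range(20): u=d/(1+c["k1"]*(u@u))
    Rm=cv2.Rodrigues(np.array(c["rvec"],float))[0]
    o=-Rm.T@np.array(c["tvec"],float).ravel()
    return o,Rm.T@np.array([u[0],u[1],1.0])
def at_z(c,px,z):
    o,v=ray(c,px); return o+v*(z-o[2])/v[2]
def cloud(c):
    K=np.array(c["intrinsics"]);Z=c["range_z"];h,w=Z.shape
    g=np.stack(np.meshgrid(np.arange(w),np.arange(h)),-1).astype(float)
    d=(g-[K[0,2],K[1,2]])/[K[0,0],K[1,1]];u=d.copy()
    for _ in range(20): u=d/(1+c["k1"]*(u**2).sum(-1,keepdims=True))
    P=np.concatenate([u,np.ones((h,w,1))],-1)*Z[...,None]
    Rm=cv2.Rodrigues(np.array(c["rvec"],float))[0]
    W=(P-np.array(c["tvec"],float).ravel())@Rm
    W[Z==0]=np.nan
    return W
def save(c,n): cv2.imwrite(f"pics/{n}.png",c["pixels"][...,::-1])
E
python3 - <<'E'
from h import *
for n in("top","side"):
    c=camera(n);save(c,n+"0");o,_=ray(c,[280,210]);print(n,o.round(3))
    np.savez(n+"0.npz",**{k:c[k] for k in("pixels","range_z","intrinsics","k1","rvec","tvec")})
    for t,z in(("jig",0.018),("hinge_stile",.0),("knob_stile",.0),("narrow_rail",.0),("wide_rail",.0),("screw_tin",0)):
        for f in(recognise,landmark_of):
            print(t,f.__name__,[(np.round(r["centre"]).tolist(),round(r["confidence"],2),at_z(c,r["centre"],z).round(3)[:2].tolist()) for r in f(c,t)[:2]])
o=get_obs();print(o,globals().get("grip_point_offset"))
E
```

```text
top [0.356 0.209 1.374]
jig call [([261.0, 202.0], 0.55, [0.502, 0.254])]
jig call [([259.0, 200.0], 0.68, [0.507, 0.259])]
hinge_stile call []
hinge_stile call [([247.0, 262.0], 0.73, [0.35, 0.287])]
knob_stile call [([377.0, 155.0], 0.93, [0.634, -0.044])]
knob_stile call [([376.0, 153.0], 0.61, [0.641, -0.042])]
narrow_rail call [([198.0, 197.0], 0.94, [0.512, 0.417])]
narrow_rail call [([201.0, 198.0], 0.8, [0.51, 0.41]), ([262.0, 198.0], 0.39, [0.514, 0.252])]
wide_rail call [([171.0, 199.0], 0.95, [0.506, 0.489])]
wide_rail call [([169.0, 203.0], 0.6, [0.496, 0.492])]
screw_tin call [([166.0, 263.0], 0.73, [0.34, 0.493]), ([200.0, 195.0], 0.39, [0.518, 0.412])]
screw_tin call [([168.0, 261.0], 0.88, [0.346, 0.489])]
side [ 0.331 -0.604  0.662]
jig call [([291.0, 201.0], 0.84, [0.515, 0.241])]
jig call [([284.0, 205.0], 0.82, [0.495, 0.23])]
hinge_stile call [([215.0, 157.0], 0.74, [0.343, 0.511]), ([218.0, 194.0], 0.54, [0.341, 0.322])]
hinge_stile call [([221.0, 200.0], 0.6, [0.346, 0.296]), ([278.0, 173.0], 0.51, [0.51, 0.4])]
knob_stile call [([373.0, 286.0], 0.9, [0.629, -0
[... 449 characters left out ...]
'clock': 1.3, 'joint_pos': array([ 1.29801230e+00,  2.40608581e-01,  5.01608302e-03,  1.33518619e+00,
       -2.39390010e-05,  1.57074604e+00]), 'joint_vel': array([-0.00026694,  0.0006776 ,  0.0017318 ,  0.00082457,  0.00055956,
        0.00064556]), 'tau': array([-7.42751981e-04, -3.72223306e+01,  2.52684492e+01,  1.27616888e-03,
       -5.72583090e-06,  1.29084088e-05]), 'eef_pos': array([0.13471724, 0.4815227 , 0.23130832]), 'tool_rot': array([1.35944614e-01, 9.90716439e-01, 7.11115741e-06, 1.30578914e-05]), 'ft_force': array([ 0.81376834, -0.40497063, -0.53436626]), 'ft_torque': array([-0.01151112, -0.00217851, -0.00294341]), 'grasp_force': 0.0, 'grip_width': 0.08568818355827379} 0.0187
```

```bash
python3 - <<'E'
import numpy as np,cv2
a=np.load("top0.npz")["pixels"][...,::-1];b=np.load("side0.npz")["pixels"][...,::-1]
cv2.imwrite("pics/c1.png",cv2.resize(a[120:310,140:420],(800,543),interpolation=cv2.INTER_CUBIC))
cv2.imwrite("pics/c2.png",cv2.resize(b[120:320,180:440],(780,600),interpolation=cv2.INTER_CUBIC))
E
```

```text
(no output)
```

View pics/c1.png

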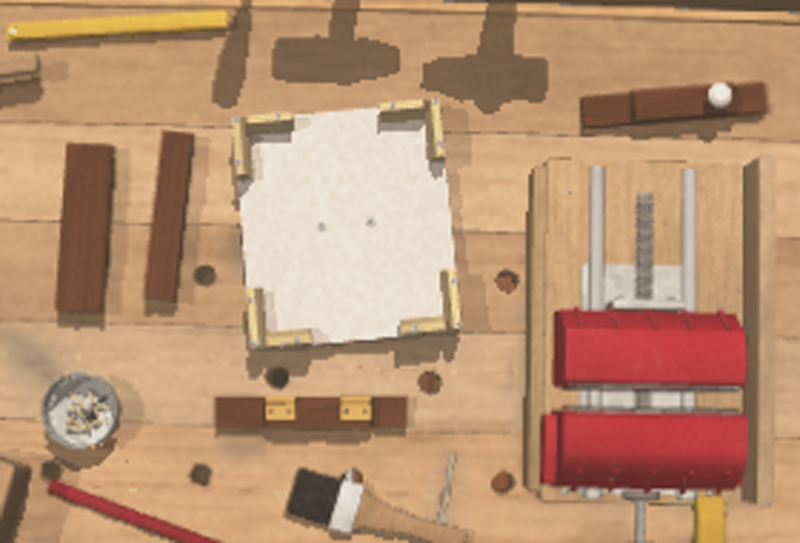

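View pics/c2.png

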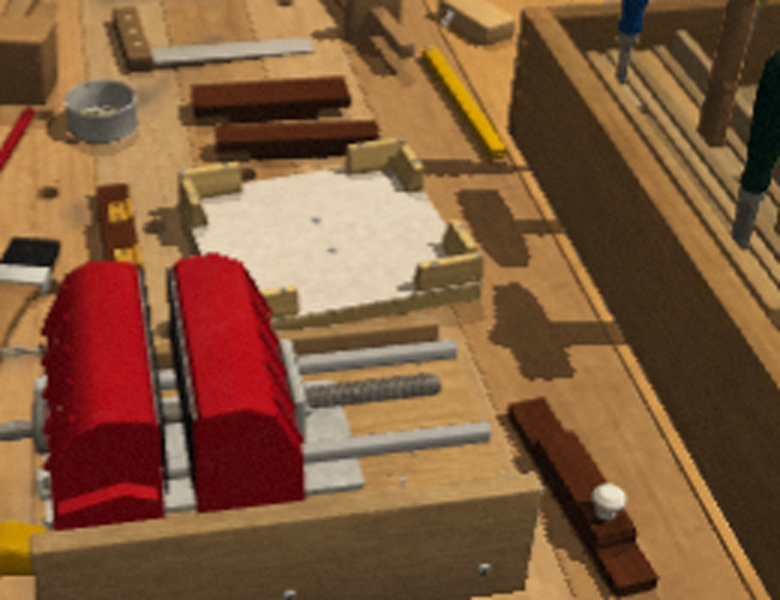

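```bash
cat >> h.py <<'E'
def rects(c,zlo,zhi,dark=True,amin=60):
    W=cloud(c);p=c["pixels"].astype(float)
    m=(W[...,2]>zlo)&(W[...,2]<zhi)&(W[...,0]>.25)&(W[...,0]<.72)&(W[...,1]>-.15)&(W[...,1]<.6)
    if dark: m&=(p[...,0]<130)&(p[...,0]-p[...,2]>20)&(p[...,1]<80)
    n,l,s,ce=cv2.connectedComponentsWithStats(m.astype(np.uint8),connectivity=8)
    for i in range(1,n):
        if s[i,4]>amin:
            q=W[l==i];r=cv2.minAreaRect((q[:,:2]*1000).astype(np.float32))
            X=q[:,:2]-q[:,:2].mean(0);v=np.linalg.svd(X,full_matrices=False)[2][0]
            print("n",s[i,4],"px",ce[i].round(),"mean",(q.mean(0)*1000).round(1),"rect",np.round(r[0],1),np.round(r[1],1),round(r[2],1),"pca deg",round(np.degrees(np.arctan2(v[1],v[0]))%180,2))
E
python3 - <<'E'
from h import *
for n in("top","side"):
    c=dict(np.load(n+"0.npz"));c["k1"]=float(c["k1"])
    print(n);W=cloud(c);print("bench",np.nanmedian(W[300:310,:,2]))
    if n=="top":
        for px in((259,200),(161,205),(247,262),(376,153),(393,154)):print(px,W[px[1],px[0]].round(4),c["pixels"][px[1],px[0]])
    print("dark");rects(c,.005,.06)
    print("top only");rects(c,.017,.06)
    print("jig stops"); 
    p=W[(W[...,2]>.028)&(W[...,2]<.06)&(W[...,0]>.38)&(W[...,0]<.64)&(W[...,1]>.13)&(W[...,1]<.37)]
    print(len(p),p.mean(0),np.median(p[:,2]),cv2.minAreaRect((p[:,:2]*1000).astype(np.float32)))
    p=W[(W[...,2]>.012)&(W[...,2]<.025)&(W[...,0]>.38)&(W[...,0]<.64)&(W[...,1]>.13)&(W[...,1]<.37)]
    print(len(p),p.mean(0),cv2.minAreaRect((p[:,:2]*1000).astype(np.float32)))
E
```

```text
top
bench -0.0008149716948365808
(259, 200) [0.507  0.2595 0.0187] [237 227 214]
(161, 205) [0.4872 0.5073 0.0263] [113  79  57]
(247, 262) [0.35   0.2847 0.0268] [118  80  59]
(376, 153) [ 0.6351 -0.0365  0.0246] [116  77  56]
(393, 154) [ 0.6305 -0.0771  0.0413] [230 222 208]
dark
n 71 px [210. 115.] mean [719.2 389.6  39.4] rect [718.8 386.5] [ 2.4 56. ] 0.3 pca deg 90.14
n 580 px [373. 157.] mean [626.5 -30.8  16.5] rect [628.5 -37.6] [ 27.7 168.1] 6.3 pca deg 96.47
n 547 px [200. 194.] mean [519.2 410.8  21.1] rect [514.9 412.7] [ 26.4 148.6] 86.3 pca deg 177.46
n 908 px [170. 199.] mean [502.9 486.3  21.6] rect [502.4 487.2] [ 42.7 149. ] 87.7 pca deg 178.86
n 415 px [243. 264.] mean [343.7 295.   15.9] rect [345.  281.9] [ 25.3 164.4] 1.6 pca deg 91.74
n 74 px [146. 291.] mean [269.1 535.6  33.1] rect [269.7 535.4] [ 2.3 40. ] 72.3 pca deg 162.32
top only
n 71 px [210. 115.] mean [719.2 389.6  39.4] rect [718.8 386.5] [ 2.4 56. ] 0.3 pca deg 90.14
n 267 px [377. 156.] mean [627.5 -39.8  22.2] rect [629.3 -45.6] [25.6 94.4] 6.3 pca deg 94.39
n 492 px [199. 193.] mean [519.6 411
[... 2271 characters left out ...]
09 px [301. 233.] mean [505.8  82.7  50.8] rect [506.8  82.6] [  6.8 103.1] 89.9 pca deg 179.73
n 431 px [374. 281.] mean [626.  -46.1  21.4] rect [627.5 -46. ] [29.3 95.5] 6.4 pca deg 96.01
n 2494 px [274. 314.] mean [ 416.2 -110.7   39.1] rect [ 419.  -111.1] [ 20.2 295.8] 87.0 pca deg 0.08
n 78 px [184. 308.] mean [260.2 -77.7  46.6] rect [260.4 -77.5] [20.1  3.6] 3.6 pca deg 0.16
jig stops
708 [0.52863079 0.26396157 0.03710163] 0.037808742101781825 ((508.25811767578125, 254.8362579345703), (204.55398559570312, 187.99575805664062), 7.006575584411621)
3156 [0.51235241 0.25310748 0.01810733] ((508.7383728027344, 254.16195678710938), (206.7259521484375, 190.0843505859375), 7.498129367828369)
```

```bash
cat > go.py <<'E'
import sys; from h import *
# usage: go.py x y z psi(deg): slide (cm) and spin (deg) from the present pose
def st():
    o=get_obs();y=R.from_quat(o["tool_rot"]).as_matrix()[:,1]
    return o,np.degrees(np.arctan2(y[1],y[0]))
if __name__=="__main__":
    o,psi=st();t=np.array(list(map(float,sys.argv[1:4])));d=t-o["eef_pos"]
    M=R.from_quat(o["tool_rot"]).as_matrix()
    s=-((float(sys.argv[4])-psi+180)%360-180)
    print("t",round(o["clock"],2),"pos",o["eef_pos"].round(4),"psi",round(psi,2),"q1,q6",np.degrees(o["joint_pos"][[0,5]]).round(1),"ft",o["ft_force"].round(1),"w",round(o["grip_width"],4),round(o["grasp_force"],1))
    print("slide",(M.T@d*100).round(2),"spin",round(s,1))
E
python3 go.py 0.344 0.282 0.10 1.5
python3 - <<'E'
from h import *
c=dict(np.load("top0.npz"));c["k1"]=float(c["k1"]);W=cloud(c)
# obstacles round the knob stile
for y in(-.02,-.06):
    m=(abs(W[...,1]-y)<.02)&(W[...,0]>.5)&(W[...,0]<.72)
    P=W[m]
    for a in np.arange(.5,.72,.01):
        q=P[(P[:,0]>=a)&(P[:,0]<a+.01)]
        print(round(a,2),q[:,2].max().round(3) if len(q) else None,end="; ")
    print()
E
```

```text
t 1.3 pos [0.1347 0.4815 0.2313] psi 74.37 q1,q6 [74.4 90. ] ft [ 0.8 -0.4 -0.5] w 0.0857 0.0
slide [-25.53 -13.58  13.13] spin 72.9
0.5 0.091; 0.51 0.09; 0.52 0.092; 0.53 0.089; 0.54 0.087; 0.55 0.085; 0.56 0.073; 0.57 0.046; 0.58 0.006; 0.59 0.01; 0.6 0.006; 0.61 0.03; 0.62 0.029; 0.63 0.03; 0.64 0.027; 0.65 0.009; 0.66 0.008; 0.67 0.008; 0.68 0.007; 0.69 0.006; 0.7 0.008; 0.71 0.123; 
0.5 0.081; 0.51 0.08; 0.52 0.078; 0.53 0.083; 0.54 0.082; 0.55 0.083; 0.56 0.052; 0.57 0.046; 0.58 0.006; 0.59 0.008; 0.6 0.005; 0.61 0.027; 0.62 0.048; 0.63 0.046; 0.64 0.044; 0.65 0.006; 0.66 0.007; 0.67 0.007; 0.68 0.007; 0.69 0.008; 0.7 0.007; 0.71 0.113;
```

Call:
arm_command --pt "-25.5 -13.6 13.1" --pt "-25.5 -13.6 13.1" --pt "-25.5 -13.6 13.1" --pt "-25.5 -13.6 13.1" --pt "-25.5 -13.6 13.1" --spin '[72.9, 72.9, 72.9, 72.9, 72.9]' --jaw 5

```text
clock: 1.92
eef_pos: [0.3419, 0.2838, 0.1019]
tool_rot: [0.571, 0.821, 0.001, 0.0]
ft_force: [0.4, 0.4, 0.3]
grip_width: 0.0498
grasp_force: 0.0
```

```bash
python3 go.py 0.344 0.282 0.05 1.5
```

```text
t 1.93 pos [0.3419 0.2838 0.1019] psi 20.32 q1,q6 [ 39.7 109.4] ft [0.4 0.4 0.3] w 0.0498 0.0
slide [-0.24  0.13  5.19] spin 18.8
```

Call:
arm_command --pt "-0.2 0.1 5.2" --pt "-0.2 0.1 5.2" --pt "-0.2 0.1 5.2" --pt "-0.2 0.1 5.2" --pt "-0.2 0.1 5.2" --spin '[18.8, 18.8, 18.8, 18.8, 18.8]'

```text
clock: 2.55
eef_pos: [0.3425, 0.2841, 0.0511]
tool_rot: [0.695, 0.719, 0.001, 0.0]
ft_force: [-0.0, 0.8, 0.2]
grip_width: 0.0502
grasp_force: 0.0
```

```bash
python3 go.py 0.344 0.282 0.001 1.5; python3 - <<'E'
from h import *
c=camera("side");save(c,"s1");p=c["pixels"][...,::-1]
cv2.imwrite("pics/s1.png",cv2.resize(p[120:270,150:350],(800,600),interpolation=cv2.INTER_CUBIC))
E
```

```text
t 2.55 pos [0.3425 0.2841 0.0511] psi 1.96 q1,q6 [ 39.7 127.7] ft [-0.   0.8  0.2] w 0.0502 0.0
slide [-0.22  0.13  5.01] spin 0.5
```

View pics/s1.png

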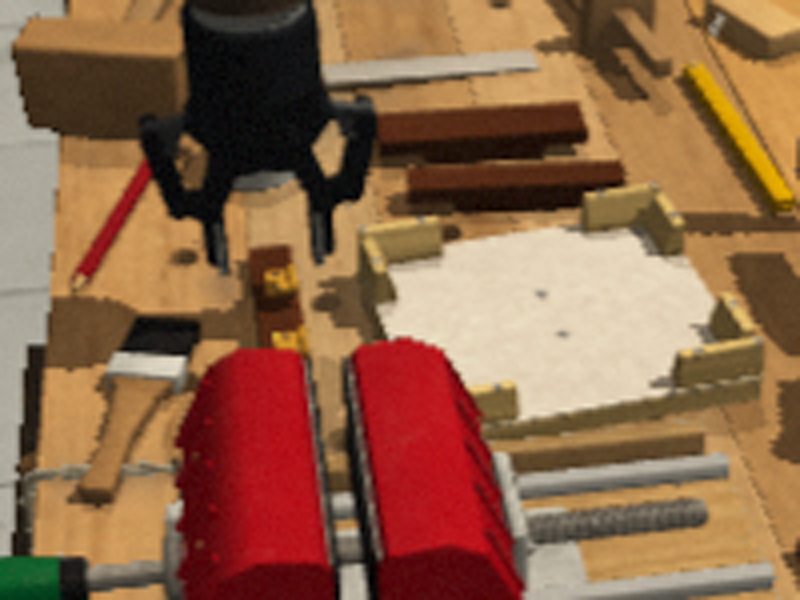

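Call:
arm_command --pt "-0.1 0.1 2.5" --pt "-0.1 0.1 4.5" --pt "-0.1 0.1 4.9" --pt "-0.1 0.1 4.9" --pt "-0.1 0.1 4.9" --spin '[0.5, 0.5, 0.5, 0.5, 0.5]'

```text
clock: 3.22
eef_pos: [0.3438, 0.283, 0.0022]
tool_rot: [0.699, 0.716, 0.001, 0.0]
ft_force: [0.3, 0.3, -0.1]
grip_width: 0.0498
grasp_force: 0.0
```

```bash
python3 go.py 0.344 0.282 0.001 1.5
```

```text
t 3.23 pos [0.3438 0.283  0.0022] psi 1.37 q1,q6 [ 39.5 128.1] ft [ 0.3  0.3 -0.1] w 0.0498 0.0
slide [-0.1   0.02  0.11] spin -0.1
```

Call:
arm_command --pt "0 0 0" --pt "0 0 0" --pt "0 0 0" --pt "0 0 0" --pt "0 0 0" --spin '[0, 0, 0, 0, 0]' --jaw 2

```text
clock: 3.85
eef_pos: [0.3439, 0.2829, 0.0022]
tool_rot: [0.699, 0.715, 0.001, 0.0]
ft_force: [-0.3, -0.6, 6.0]
grip_width: 0.0266
grasp_force: 60.0
```

Call:
arm_command --pt "0 0 -1" --pt "0 0 -4" --pt "0 0 -9" --pt "0 0 -12" --pt "0 0 -12" --spin '[0, 0, 0, 0, 0]'

```text
clock: 4.47
eef_pos: [0.3447, 0.2837, 0.1241]
tool_rot: [0.699, 0.715, 0.003, 0.0]
ft_force: [0.0, -0.4, -0.5]
grip_width: 0.0266
grasp_force: 59.3
```

```bash
python3 go.py 0.5033 0.3156 0.12 96.8;python3 - <<'E'
from h import *
c=camera("side");p=c["pixels"][...,::-1]
cv2.imwrite("pics/s2.png",cv2.resize(p[50:200,150:350],(800,600),interpolation=cv2.INTER_CUBIC))
E
```

```text
t 4.47 pos [0.3447 0.2837 0.1241] psi 1.35 q1,q6 [ 39.4 128.1] ft [ 0.  -0.4 -0.5] w 0.0266 59.3
slide [ 2.81 15.92  0.49] spin -95.4
```

View pics/s2.png

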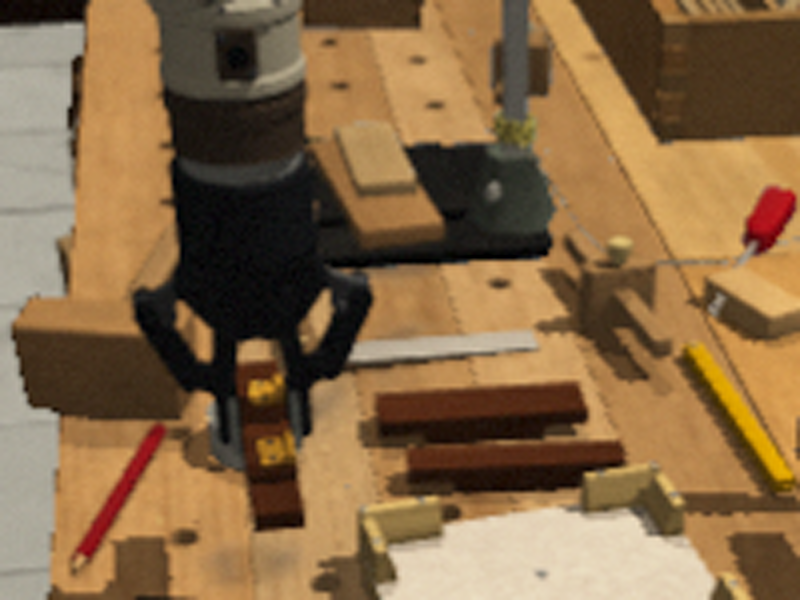

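Call:
arm_command --pt "2.8 15.9 0.4" --pt "2.8 15.9 0.4" --pt "2.8 15.9 0.4" --pt "2.8 15.9 0.4" --pt "2.8 15.9 0.4" --spin '[-95.4, -95.4, -95.4, -95.4, -95.4]'

```text
clock: 5.15
eef_pos: [0.5005, 0.3131, 0.1142]
tool_rot: [0.298, 0.955, -0.002, -0.002]
ft_force: [0.8, 0.2, -0.4]
grip_width: 0.0264
grasp_force: 59.5
```

```bash
python3 go.py 0.5033 0.3156 0.12 96.8
```

```text
t 5.15 pos [0.5005 0.3131 0.1142] psi 55.39 q1,q6 [32.  66.6] ft [ 0.8  0.2 -0.4] w 0.0264 59.5
slide [-0.08  0.36 -0.58] spin -41.4
```

Call:
arm_command --pt "0 0 0" --pt "0 0 0" --pt "0 0 0" --pt "0 0 0" --pt "0 0 0" --spin '[-10.4, -20.8, -31.2, -41.2, -41.2]'

```text
clock: 5.78
eef_pos: [0.5003, 0.3134, 0.1152]
tool_rot: [-0.054, 0.999, -0.001, -0.002]
ft_force: [0.9, 1.3, -0.4]
grip_width: 0.0264
grasp_force: 59.5
```

```bash
python3 - <<'E'
from h import *
import go
c=camera("top");rects(c,.08,.2,True);save(c,"t3")
c=camera("side");p=c["pixels"][...,::-1]
cv2.imwrite("pics/s3.png",cv2.resize(p[70:270,180:430],(750,600),interpolation=cv2.INTER_CUBIC))
E
python3 go.py 0.5033 0.3156 0.06 96.8
```

```text
n 165 px [221. 108.] mean [719.3 356.3 107.3] rect [718.5 350.8] [129.7   2.9] 89.9 pca deg 89.9
n 104 px [338. 246.] mean [393.4  70.  123.6] rect [398.2  70.9] [65.5 27.7] 28.0 pca deg 14.95
n 581 px [364. 285.] mean [302.9   8.5 129. ] rect [301.5   2.8] [163.8  57.1] 74.5 pca deg 85.66
t 5.88 pos [0.5007 0.3136 0.1159] psi 96.11 q1,q6 [32.1 25.9] ft [ 0.6  0.3 -0.3] w 0.0267 59.5
slide [-0.3   0.18  5.58] spin -0.7
```

View pics/s3.png

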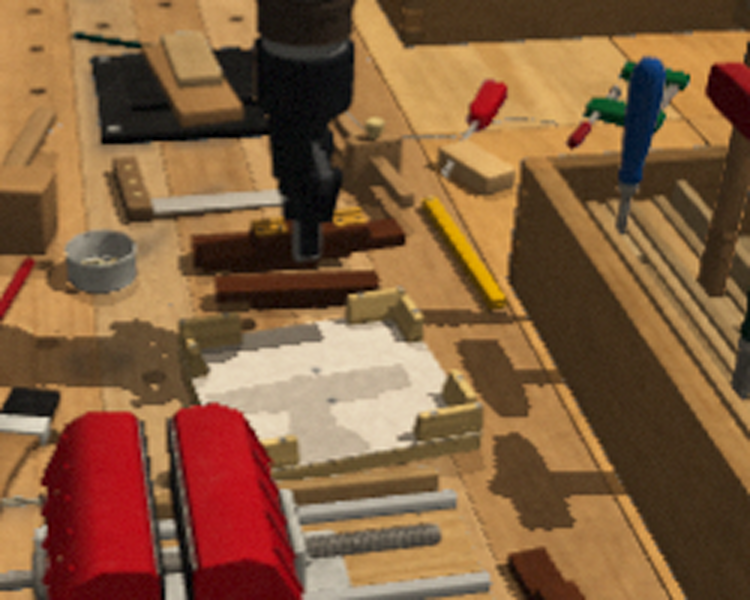

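Call:
arm_command --pt "-0.3 0.2 2" --pt "-0.3 0.2 4" --pt "-0.3 0.2 5" --pt "-0.3 0.2 5" --pt "-0.3 0.2 5" --spin '[-0.7, -0.7, -0.7, -0.7, -0.7]'

```text
clock: 6.5
eef_pos: [0.5047, 0.3167, 0.068]
tool_rot: [-0.061, 0.998, 0.0, 0.0]
ft_force: [0.5, 0.3, -0.2]
grip_width: 0.0268
grasp_force: 59.5
```

```bash
python3 go.py 0.5033 0.3156 0.06 96.8; python3 - <<'E'
from h import *
c=camera("top");p=c["pixels"][...,::-1]
cv2.imwrite("pics/t4.png",cv2.resize(p[140:280,180:340],(686,600),interpolation=cv2.INTER_CUBIC))
W=cloud(c);P=c["pixels"].astype(float)
m=(W[...,2]>.055)&(W[...,2]<.1)&(W[...,0]>.38)&(W[...,0]<.64)&(W[...,1]>.25)&(W[...,1]<.39)&(P[...,0]-P[...,2]>15)
q=W[m];print(len(q),cv2.minAreaRect((q[:,:2]*1000).astype(np.float32)))
for s in(q[:,0]>.54,q[:,0]<.47):
    a=q[s];print(len(a),a.mean(0).round(4),a.min(0).round(4),a.max(0).round(4))
E
```

```text
t 6.5 pos [0.5047 0.3167 0.068 ] psi 96.95 q1,q6 [32.1 25.2] ft [ 0.5  0.3 -0.2] w 0.0268 59.5
slide [ 0.15 -0.09  0.8 ] spin 0.1
0 ((0.0, 0.0), (0.0, 0.0), 0.0)<stdin>:8: RuntimeWarning: Mean of empty slice.
  ret = um.true_divide(
Traceback (most recent call last):
ValueError: zero-size array to reduction operation minimum which has no identity
```

View pics/t4.png

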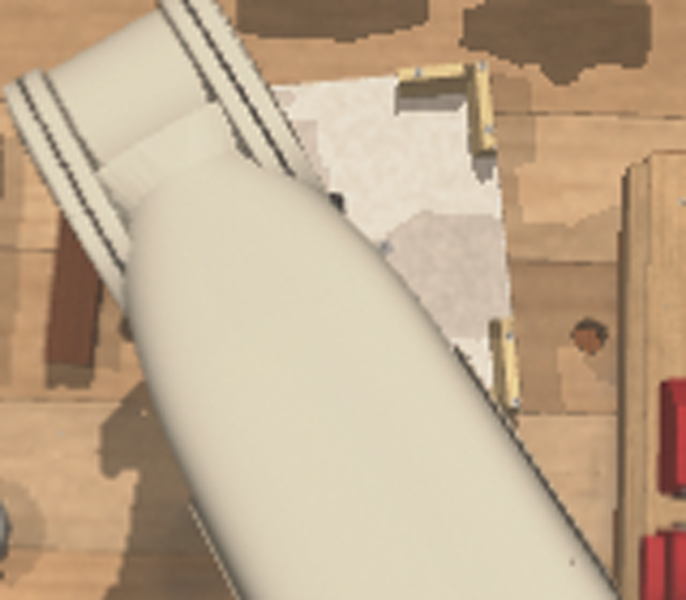

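Call:
arm_command --pt "0.1 -0.1 1.8" --pt "0.1 -0.1 1.8" --pt "0.1 -0.1 1.8" --pt "0.1 -0.1 1.8" --pt "0.1 -0.1 1.8" --spin '[0.1, 0.1, 0.1, 0.1, 0.1]'

```text
clock: 7.18
eef_pos: [0.5037, 0.3156, 0.0499]
tool_rot: [-0.06, 0.998, 0.0, 0.0]
ft_force: [-0.2, -0.3, -0.7]
grip_width: 0.0267
grasp_force: 59.5
```

```bash
python3 go.py 0.5033 0.3156 0.0202 96.8; python3 - <<'E'
from h import *
c=camera("side");p=c["pixels"][...,::-1]
cv2.imwrite("pics/s5.png",cv2.resize(p[130:240,220:350],(709,600),interpolation=cv2.INTER_CUBIC))
W=cloud(c);P=c["pixels"].astype(float)
m=(W[...,2]>.045)&(W[...,2]<.085)&(W[...,0]>.38)&(W[...,0]<.64)&(W[...,1]>.25)&(W[...,1]<.38)&(P[...,0]-P[...,2]>15)
q=W[m];J=R.from_euler("z",-6.8,degrees=True).apply(q-[.5105,.255,0])*1000
print(len(J),J.min(0).round(1),J.max(0).round(1));J=J[(J[:,1]>40)&(J[:,1]<82)];print(len(J),np.percentile(J,[1,5,50,95,99],axis=0).round(1).tolist())
E
```

```text
t 7.17 pos [0.5037 0.3156 0.0499] psi 96.87 q1,q6 [32.1 25.2] ft [-0.2 -0.3 -0.7] w 0.0267 59.5
slide [0.04 0.01 2.97] spin 0.1
670 [-87.   40.5  45.2] [93.7 81.6 83.9]
670 [[-86.3, 44.9, 47.9], [-79.9, 46.1, 49.6], [-16.9, 51.7, 59.3], [73.6, 73.5, 72.8], [81.7, 78.2, 76.5]]
```

View pics/s5.png

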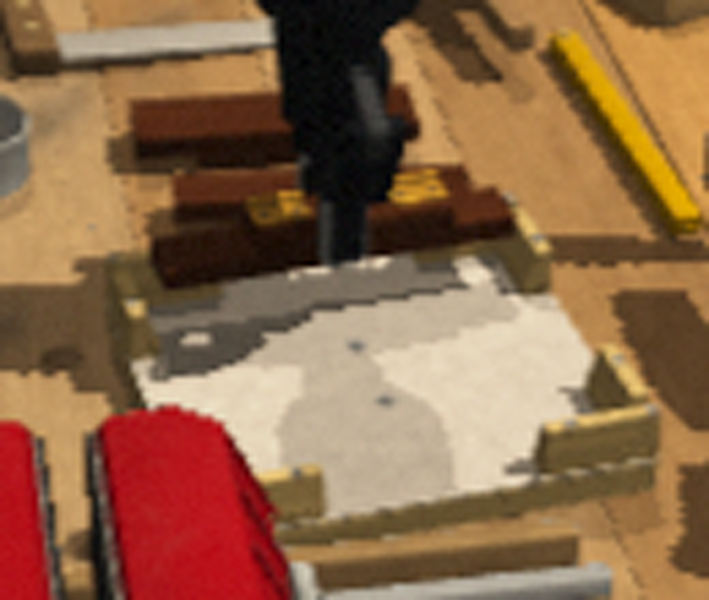

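Call:
arm_command --pt "0 0 0.8" --pt "0 0 1.6" --pt "0 0 2.2" --pt "0 0 2.8" --pt "0 0 2.9" --spin '[0.1, 0.1, 0.1, 0.1, 0.1]'

```text
clock: 7.85
eef_pos: [0.5034, 0.3154, 0.0203]
tool_rot: [-0.059, 0.998, 0.0, 0.0]
ft_force: [-1.7, -0.2, 5.1]
grip_width: 0.0266
grasp_force: 60.1
```

```bash
python3 go.py 0.5033 0.3156 0.0202 96.8
```

```text
t 7.85 pos [0.5034 0.3154 0.0203] psi 96.77 q1,q6 [32.1 25.3] ft [-1.7 -0.2  5.1] w 0.0266 60.1
slide [0.01 0.02 0.01] spin -0.0
```

Call:
arm_command --pt "0 0 0" --pt "0 0 0" --pt "0 0 -0.3" --pt "0 0 -3" --pt "0 0 -9" --spin '[0, 0, 0, 0, 0]' --jaw 4.6

```text
clock: 8.48
eef_pos: [0.5011, 0.3139, 0.1082]
tool_rot: [-0.059, 0.998, -0.002, -0.003]
ft_force: [0.7, 0.5, 1.0]
grip_width: 0.0461
grasp_force: 0.0
```

```bash
python3 go.py 0.628 -0.0385 0.16 6.4
```

```text
t 8.47 pos [0.5011 0.3139 0.1082] psi 96.77 q1,q6 [32.1 25.3] ft [0.7 0.5 1. ] w 0.0461 0.0
slide [ -8.41 -36.51  -5.12] spin 90.4
```

Call:
arm_command --pt "-0.5 -2 -5" --pt "-8.4 -36.5 -5" --pt "-8.4 -36.5 -5" --pt "-8.4 -36.5 -5" --pt "-8.4 -36.5 -5" --spin '[90, 90, 90, 90, 90]'

```text
clock: 9.1
eef_pos: [0.5954, 0.0588, 0.1609]
tool_rot: [0.401, 0.916, 0.0, 0.0]
ft_force: [0.6, 0.1, -0.4]
grip_width: 0.0461
grasp_force: 0.0
```

```bash
python3 go.py 0.628 -0.0385 0.10 6.4; python3 - <<'E'
from h import *
c=camera("side");p=c["pixels"][...,::-1]
W=cloud(c);P=c["pixels"].astype(float)
m=(W[...,2]>.022)&(W[...,2]<.055)&(W[...,0]>.38)&(W[...,0]<.64)&(W[...,1]>.28)&(W[...,1]<.38)&(P[...,0]-P[...,2]>15)&(P[...,0]<130)
q=W[m];J=R.from_euler("z",-6.8,degrees=True).apply(q-[.5105,.255,0])*1000
print(len(J),np.percentile(J,[1,5,50,95,99],axis=0).round(1).tolist())
E
```

```text
t 9.1 pos [0.5954 0.0588 0.1609] psi 42.72 q1,q6 [ 5.6 52.9] ft [ 0.6  0.1 -0.4] w 0.0461 0.0
slide [-9.36 -4.21  6.09] spin 36.3
735 [[-104.5, 38.5, 22.4], [-99.2, 40.8, 23.4], [-1.1, 51.2, 30.3], [89.9, 75.2, 41.1], [96.2, 83.0, 42.5]]
```

Call:
arm_command --pt "-4 -2 0" --pt "-9.3 -4.2 2" --pt "-9.3 -4.2 5.0" --pt "-9.3 -4.2 6.0" --pt "-9.3 -4.2 6.0" --spin '[10, 20, 30, 36.3, 36.3]'

```text
clock: 9.78
eef_pos: [0.6267, -0.036, 0.0992]
tool_rot: [0.664, 0.748, -0.001, -0.001]
ft_force: [-0.0, 0.8, -0.2]
grip_width: 0.0459
grasp_force: 0.0
```

```bash
python3 go.py 0.628 -0.0385 0.055 6.4; python3 - <<'E'
from h import *
c=camera("top");p=c["pixels"][...,::-1]
cv2.imwrite("pics/t6.png",cv2.resize(p[140:280,180:340],(686,600),interpolation=cv2.INTER_CUBIC))
c=camera("side");p=c["pixels"][...,::-1]
cv2.imwrite("pics/s6.png",cv2.resize(p[200:340,290:450],(686,600),interpolation=cv2.INTER_CUBIC))
E
```

```text
t 9.78 pos [ 0.6267 -0.036   0.0992] psi 6.83 q1,q6 [-3.3 79.9] ft [-0.   0.8 -0.2] w 0.0459 0.0
slide [-0.26  0.12  4.42] spin 0.4
```

View pics/t6.png

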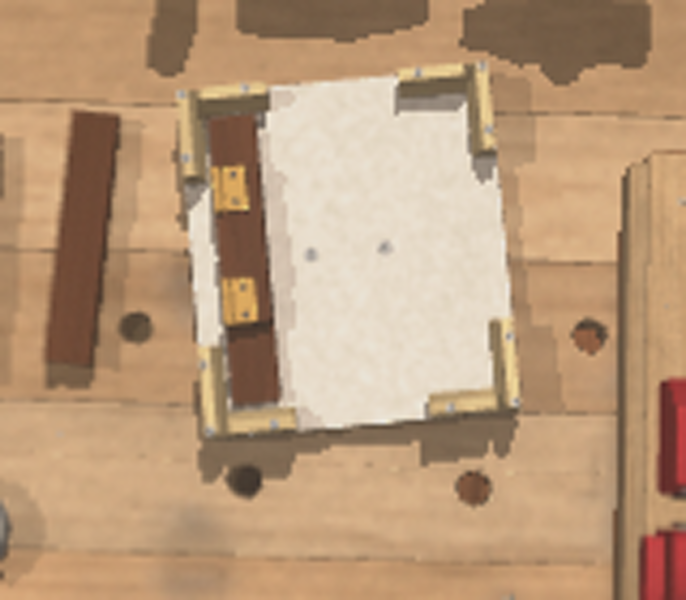

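View pics/s6.png

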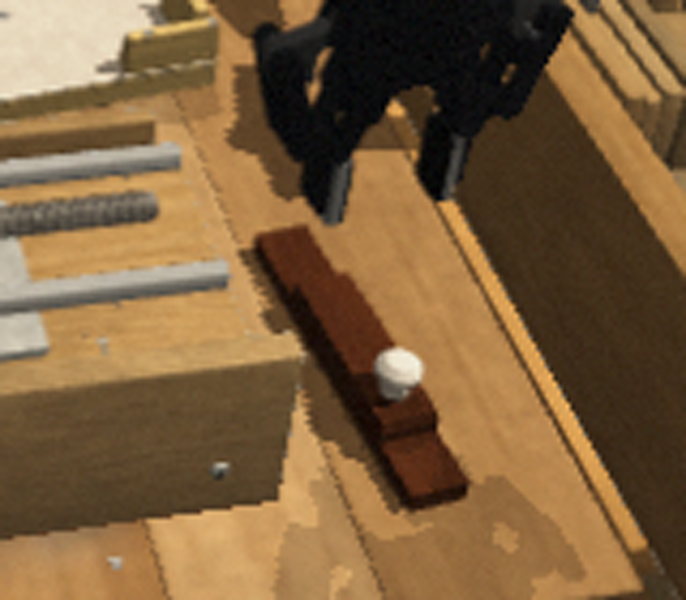

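Call:
arm_command --pt "-0.2 0.1 2" --pt "-0.2 0.1 4" --pt "-0.2 0.1 5" --pt "-0.2 0.1 5" --pt "-0.2 0.1 5" --spin '[0.4, 0.4, 0.4, 0.4, 0.4]'

```text
clock: 10.5
eef_pos: [0.6297, -0.0378, 0.0514]
tool_rot: [0.667, 0.745, 0.001, 0.001]
ft_force: [0.5, 0.0, 0.3]
grip_width: 0.0462
grasp_force: 0.0
```

```bash
python3 go.py 0.628 -0.0385 0.003 6.4
```

```text
t 10.5 pos [ 0.6297 -0.0378  0.0514] psi 6.38 q1,q6 [-3.4 80.2] ft [0.5 0.  0.3] w 0.0462 0.0
slide [-0.05 -0.18  4.84] spin -0.0
```

Call:
arm_command --pt "-0.1 -0.1 1.5" --pt "-0.1 -0.1 3" --pt "-0.1 -0.1 4.2" --pt "-0.1 -0.1 4.7" --pt "-0.1 -0.1 4.7" --spin '[0, 0, 0, 0, 0]'

```text
clock: 11.12
eef_pos: [0.6275, -0.0389, 0.0025]
tool_rot: [0.667, 0.745, -0.0, -0.001]
ft_force: [0.9, 1.1, 0.3]
grip_width: 0.0458
grasp_force: 0.0
```

Call:
arm_command --pt "0 0 0" --pt "0 0 0" --pt "0 0 0" --pt "0 0 0" --pt "0 0 0" --spin '[0, 0, 0, 0, 0]' --jaw 2

```text
clock: 11.75
eef_pos: [0.6286, -0.039, 0.0041]
tool_rot: [0.667, 0.745, 0.0, 0.001]
ft_force: [0.0, -0.0, 4.3]
grip_width: 0.026
grasp_force: 63.2
```

Call:
arm_command --pt "0 0 -1" --pt "0 0 -4" --pt "0 0 -9" --pt "0 0 -14" --pt "0 0 -14" --spin '[0, 0, 0, 0, 0]'

```text
clock: 12.38
eef_pos: [0.6311, -0.0392, 0.1489]
tool_rot: [0.667, 0.745, 0.003, 0.004]
ft_force: [-0.1, 0.6, -0.7]
grip_width: 0.0267
grasp_force: 62.6
```

```bash
python3 go.py 0.5177 0.1944 0.13 96.8
```

```text
t 12.38 pos [ 0.6311 -0.0392  0.1489] psi 6.36 q1,q6 [-3.6 80.1] ft [-0.1  0.6 -0.7] w 0.0267 62.6
slide [24.47 -8.7   1.77] spin -90.4
```

Call:
arm_command --pt "24.5 -8.7 1.5" --pt "24.5 -8.7 1.5" --pt "24.5 -8.7 1.5" --pt "24.5 -8.7 1.5" --pt "24.5 -8.7 1.5" --spin '[-90.4, -90.4, -90.4, -90.4, -90.4]'

```text
clock: 13.0
eef_pos: [0.5109, 0.1979, 0.1267]
tool_rot: [0.252, 0.968, -0.001, -0.002]
ft_force: [0.6, -0.7, -0.2]
grip_width: 0.0262
grasp_force: 62.5
```

```bash
python3 go.py 0.5177 0.1944 0.08 96.8
```

```text
t 13.0 pos [0.5109 0.1979 0.1267] psi 60.75 q1,q6 [21.1 50.4] ft [ 0.6 -0.7 -0.2] w 0.0262 62.5
slide [-0.78  0.04  4.67] spin -36.1
```

Call:
arm_command --pt "-0.5 0 1" --pt "-0.5 0 2" --pt "-0.5 0 3" --pt "-0.5 0 4" --pt "-0.5 0 4.5" --spin '[-10, -20, -30, -36, -36]'

```text
clock: 13.62
eef_pos: [0.5173, 0.1919, 0.0816]
tool_rot: [-0.052, 0.999, -0.001, -0.002]
ft_force: [0.3, -0.3, -0.5]
grip_width: 0.0265
grasp_force: 62.5
```

Call:
arm_command --pt "0 0 1.5" --pt "0 0 2.5" --pt "0 0 3" --pt "0 0 3" --pt "0 0 3" --spin '[0, 0, 0, 0, 0]'

```text
clock: 14.25
eef_pos: [0.5191, 0.1925, 0.0537]
tool_rot: [-0.053, 0.999, 0.0, 0.0]
ft_force: [-0.1, 0.9, -0.0]
grip_width: 0.0259
grasp_force: 62.5
```

```bash
cat > held.py <<'E'
from h import *
c=camera("side");p=c["pixels"][...,::-1]
W=cloud(c);P=c["pixels"].astype(float)
m=(W[...,2]>.046)&(W[...,2]<.1)&(W[...,0]>.38)&(W[...,0]<.64)&(W[...,1]>.13)&(W[...,1]<.38)&(P[...,0]-P[...,2]>15)&(P[...,0]<130)
q=W[m];J=R.from_euler("z",-6.8,degrees=True).apply(q-[.5105,.255,0])*1000
print(len(J),np.percentile(J,[1,5,50,95,99],axis=0).round(1).tolist())
E
python3 held.py; python3 go.py 0.5177 0.1944 0.05 96.8
```

```text
746 [[-86.1, -79.7, 48.8], [-80.7, -77.6, 51.5], [-18.7, -73.2, 61.0], [75.0, -51.1, 72.8], [81.9, -47.8, 85.5]]
t 14.3 pos [0.5191 0.1926 0.0538] psi 96.06 q1,q6 [20.4 14.3] ft [ 0.9  0.4 -0.7] w 0.0265 62.5
slide [0.12 0.2  0.38] spin -0.7
```

Call:
arm_command --pt "0.1 0.2 0.4" --pt "0.1 0.2 0.4" --pt "0.1 0.2 0.4" --pt "0.1 0.2 0.4" --pt "0.1 0.2 0.4" --spin '[-0.7, -0.7, -0.7, -0.7, -0.7]'

```text
clock: 14.92
eef_pos: [0.5176, 0.1943, 0.0493]
tool_rot: [-0.059, 0.998, 0.0, 0.0]
ft_force: [-0.3, 0.2, -0.2]
grip_width: 0.0268
grasp_force: 62.5
```

```bash
python3 go.py 0.5177 0.1944 0.0215 96.8
```

```text
t 14.93 pos [0.5176 0.1943 0.0493] psi 96.77 q1,q6 [20.6 13.8] ft [-0.3  0.2 -0.2] w 0.0268 62.5
slide [-0.01  0.01  2.78] spin -0.0
```

Call:
arm_command --pt "0 0 0.8" --pt "0 0 1.6" --pt "0 0 2.2" --pt "0 0 2.7" --pt "0 0 2.7" --spin '[0, 0, 0, 0, 0]'

```text
clock: 15.55
eef_pos: [0.5175, 0.1943, 0.0222]
tool_rot: [-0.059, 0.998, -0.0, -0.0]
ft_force: [0.7, 0.3, -1.5]
grip_width: 0.0267
grasp_force: 62.5
```

```bash
python3 go.py 0.5177 0.1944 0.0215 96.8
```

```text
t 15.55 pos [0.5175 0.1943 0.0222] psi 96.77 q1,q6 [20.6 13.8] ft [ 0.7  0.3 -1.5] w 0.0267 62.5
slide [-0.02  0.01  0.07] spin -0.0
```

Not yet in contact; go 1 mm more, then release.

Call:
arm_command --pt "0 0 0.05" --pt "0 0 0.1" --pt "0 0 0.1" --pt "0 0 0.1" --pt "0 0 0.1" --spin '[0, 0, 0, 0, 0]'

```text
clock: 16.18
eef_pos: [0.5176, 0.1943, 0.022]
tool_rot: [-0.059, 0.998, 0.0, 0.0]
ft_force: [-2.4, -1.0, 4.9]
grip_width: 0.0264
grasp_force: 63.3
```

Call:
arm_command --pt "0 0 0" --pt "0 0 0" --pt "0 0 -0.3" --pt "0 0 -3" --pt "0 0 -10" --spin '[0, 0, 0, 0, 0]' --jaw 4.6

```text
clock: 16.8
eef_pos: [0.5149, 0.1933, 0.1116]
tool_rot: [-0.059, 0.998, -0.001, -0.004]
ft_force: [1.0, 0.4, -0.2]
grip_width: 0.0459
grasp_force: 0.0
```

```bash
python3 go.py 0.514 0.412 0.12 86.3
```

```text
t 16.8 pos [0.5149 0.1933 0.1116] psi 96.77 q1,q6 [20.6 13.8] ft [ 1.   0.4 -0.2] w 0.0459 0.0
slide [-2.48 21.73 -0.9 ] spin 10.5
```

Call:
arm_command --pt "0 -6 -3" --pt "0 -12 -5" --pt "0 -18 -5" --pt "0 -24 -5" --pt "0 -26 -5" --spin '[0, 0, 0, 0, 0]'

```text
clock: 17.42
eef_pos: [0.5482, -0.0673, 0.164]
tool_rot: [-0.057, 0.998, -0.0, 0.0]
ft_force: [-0.6, 0.4, -1.0]
grip_width: 0.0459
grasp_force: 0.0
```

```bash
python3 go.py 0.514 0.412 0.12 86.3; python3 - <<'E'
from h import *
Ws=[];
for i in range(4):
    c=camera("top");Ws.append(cloud(c))
p=c["pixels"][...,::-1]
cv2.imwrite("pics/t7.png",cv2.resize(p[150:260,205:315],(600,600),interpolation=cv2.INTER_CUBIC))
W=np.nanmedian(Ws,0)
sel=(W[...,0]>.38)&(W[...,0]<.64)&(W[...,1]>.13)&(W[...,1]<.37)
q=W[sel&(W[...,2]>.033)&(W[...,2]<.06)]
b=W[sel&(W[...,2]>.012)]
r=cv2.minAreaRect((b[:,:2]*1000).astype(np.float32));print("board",r)
rs=cv2.minAreaRect((q[:,:2]*1000).astype(np.float32));print("stops+",rs)
ang=6.8;Jf=lambda x:R.from_euler("z",-ang,degrees=True).apply(x-[.5114,.2553,0])*1000
P=c["pixels"].astype(float);dk=(P[...,0]<140)&(P[...,0]-P[...,2]>25)&(P[...,1]<100)
J=Jf(W.reshape(-1,3)).reshape(W.shape)
for nm,y in(("hinge",61),("knob",-61)):
    s=dk&(abs(J[...,1]-y)<22)&(abs(J[...,0])<92)&(J[...,2]>20)
    a=J[s];hi=a[a[:,2]>35];
    print(nm,len(a),"all rect",cv2.minAreaRect(a[:,:2].astype(np.float32)),"x",np.percentile(a[:,0],[.5,99.5]),"top x",np.percentile(hi[:,0],[.5,99.5]))
    for x0 in range(-92,92,6):
        t=a[(a[:,0]>=x0)&(a[:,0]<x0+6)]
        if len(t):print(x0,round(np.median(t[:,2]),1),end=" ")
    print()
    for xr in((-80,-50),(-10,10),(60,80)):
        t=a[(a[:,0]>xr[0])&(a[:,0]<xr[1])];print(xr,"y mid",(t[:,1].min()/2+t[:,1].max()/2).round(1),"w",np.ptp(t[:,1]).round(1))
E
```

```text
t 17.43 pos [ 0.5482 -0.0673  0.164 ] psi 96.51 q1,q6 [ -7.  -13.5] ft [-0.6  0.4 -1. ] w 0.0459 0.0
slide [-2.03 48.01  4.37] spin 10.2
board ((511.5302734375, 255.43417358398438), (206.6763153076172, 186.46994018554688), 6.785252094268799)
stops+ ((511.4106140136719, 255.17042541503906), (203.9797821044922, 183.2622528076172), 6.844700336456299)
hinge 605 all rect ((3.7896728515625, 64.68682861328125), (39.61874008178711, 177.2589111328125), 87.89412689208984) x [-83.95491762  91.32655229] top x [-39.89041749  91.65674783]
-86 29.7 -80 29.0 -74 28.9 -68 29.4 -62 28.7 -56 29.7 -50 29.2 -44 30.5 -38 40.4 -32 39.2 -26 38.4 -20 39.6 -14 39.9 -8 40.1 -2 39.9 4 40.3 10 40.3 16 39.7 22 39.5 28 40.2 34 41.3 40 40.6 46 38.3 52 30.9 58 29.6 64 29.9 70 29.1 76 28.3 82 29.6 88 27.8 
(-80, -50) y mid 60.8 w 27.0
(-10, 10) y mid 60.6 w 27.2
(60, 80) y mid 61.1 w 26.4
knob 672 all rect ((3.5362548828125, -64.22958374023438), (177.8096466064453, 37.88545608520508), 1.8606548309326172) x [-84.5141092   91.81742625] top x [-40.80466299  91.72629806]
-86 29.3 -80 29.4 -74 29.3 -68 29.0 -62 28.9 -56 29.0 -50 29.5 -44 35.3 -38 40.3 -32 39.3 -26 40.1 -20 40.5 -14 40.6 -8 40.2 -2 39.9 4 40.2 10 39.8 16 40.0 22 40.4 28 39.6 34 40.7 40 40.7 46 39.9 52 30.5 58 28.8 64 29.2 70 29.0 76 28.7 82 29.4 88 32.6 
(-80, -50) y mid -60.8 w 26.4
(-10, 10) y mid -60.3 w 26.5
(60, 80) y mid -60.7 w 27.1
```

View pics/t7.png

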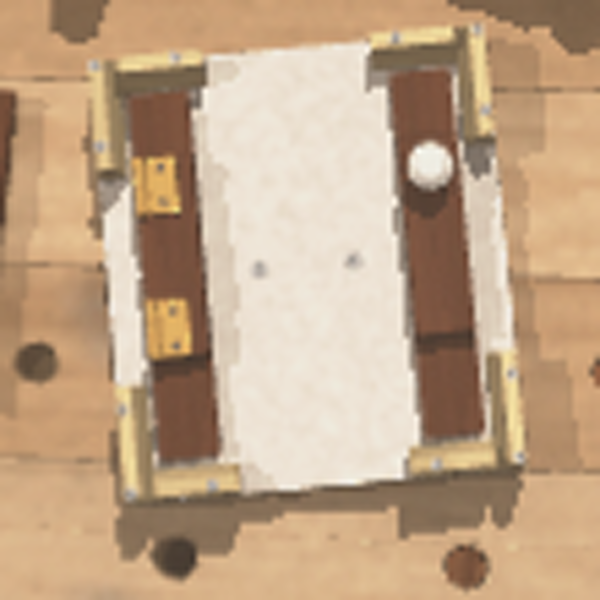

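Call:
arm_command --pt "-2 48 0" --pt "-2 48 0" --pt "-2 48 0" --pt "-2 48 0" --pt "-2 48 0" --spin '[10.2, 10.2, 10.2, 10.2, 10.2]'

```text
clock: 18.25
eef_pos: [0.5229, 0.2484, 0.1639]
tool_rot: [0.028, 1.0, 0.0, -0.0]
ft_force: [0.8, -0.2, -0.1]
grip_width: 0.0459
grasp_force: 0.0
```

```bash
python3 go.py 0.515 0.4125 0.10 86.5
```

```text
t 18.25 pos [0.5229 0.2484 0.1639] psi 86.77 q1,q6 [25.4 28.6] ft [ 0.8 -0.2 -0.1] w 0.0459 0.0
slide [ 1.71 16.34  6.4 ] spin 0.3
```

Call:
arm_command --pt "0.5 6 0" --pt "1.7 12 1" --pt "1.7 16.3 4" --pt "1.7 16.3 6.3" --pt "1.7 16.3 6.3" --spin '[0.3, 0.3, 0.3, 0.3, 0.3]'

```text
clock: 18.88
eef_pos: [0.5136, 0.4091, 0.0978]
tool_rot: [0.03, 1.0, -0.002, -0.003]
ft_force: [-0.2, 0.5, -0.0]
grip_width: 0.0459
grasp_force: 0.0
```

```bash
python3 go.py 0.515 0.4125 0.05 86.5
```

```text
t 18.88 pos [0.5136 0.4091 0.0978] psi 86.52 q1,q6 [38.5 42. ] ft [-0.2  0.5 -0. ] w 0.0459 0.0
slide [-0.14  0.37  4.77] spin 0.0
```

Call:
arm_command --pt "0 0.1 2" --pt "0 0.1 4" --pt "0 0.1 5" --pt "0 0.1 5" --pt "0 0.1 5" --spin '[0, 0, 0, 0, 0]'

```text
clock: 19.5
eef_pos: [0.518, 0.4095, 0.0522]
tool_rot: [0.033, 0.999, 0.001, 0.001]
ft_force: [-0.1, 0.5, -0.4]
grip_width: 0.0456
grasp_force: 0.0
```

```bash
python3 go.py 0.515 0.4125 0.004 86.5
```

```text
t 19.5 pos [0.518  0.4095 0.0522] psi 86.27 q1,q6 [38.3 42.1] ft [-0.1  0.5 -0.4] w 0.0456 0.0
slide [0.33 0.27 4.82] spin -0.2
```

Call:
arm_command --pt "0.3 0.25 1" --pt "0.3 0.25 2.5" --pt "0.3 0.25 4" --pt "0.3 0.25 4.7" --pt "0.3 0.25 4.7" --spin '[-0.2, -0.2, -0.2, -0.2, -0.2]'

```text
clock: 20.12
eef_pos: [0.514, 0.4111, 0.0024]
tool_rot: [0.031, 1.0, -0.001, -0.001]
ft_force: [-0.4, 0.3, -0.9]
grip_width: 0.0461
grasp_force: 0.0
```

```bash
python3 go.py 0.515 0.4125 0.004 86.5
```

```text
t 20.12 pos [0.514  0.4111 0.0024] psi 86.47 q1,q6 [38.7 42.2] ft [-0.4  0.3 -0.9] w 0.0461 0.0
slide [-0.09  0.15 -0.16] spin -0.0
```

Call:
arm_command --pt "0 0.1 -0.1" --pt "0 0.1 -0.1" --pt "0 0.1 -0.1" --pt "0 0.1 -0.1" --pt "0 0.1 -0.1" --spin '[0, 0, 0, 0, 0]' --jaw 2

```text
clock: 20.75
eef_pos: [0.5151, 0.413, 0.0054]
tool_rot: [0.031, 1.0, 0.0, 0.0]
ft_force: [-0.3, 0.6, 3.3]
grip_width: 0.0263
grasp_force: 62.6
```

```bash
python3 go.py 0.515 0.4125 0.004 86.5
```

```text
t 20.75 pos [0.5151 0.413  0.0054] psi 86.47 q1,q6 [38.7 42.3] ft [-0.3  0.6  3.3] w 0.0263 62.6
slide [ 0.   -0.05  0.14] spin -0.0
```

Call:
arm_command --pt "0 0 -1" --pt "0 0 -4" --pt "0 0 -9" --pt "0 0 -12" --pt "0 0 -12" --spin '[0, 0, 0, 0, 0]'

```text
clock: 21.38
eef_pos: [0.5164, 0.414, 0.1288]
tool_rot: [0.031, 1.0, 0.002, 0.003]
ft_force: [0.8, 0.2, -0.3]
grip_width: 0.0267
grasp_force: 62.3
```

```bash
python3 go.py 0.5832 0.2639 0.12 6.8
```

```text
t 21.38 pos [0.5164 0.414  0.1288] psi 86.47 q1,q6 [38.7 42.3] ft [ 0.8  0.2 -0.3] w 0.0267 62.3
slide [ -7.59 -14.57   0.85] spin 79.7
```

Call:
arm_command --pt "-7.6 -14.6 0.5" --pt "-7.6 -14.6 0.5" --pt "-7.6 -14.6 0.5" --pt "-7.6 -14.6 0.5" --pt "-7.6 -14.6 0.5" --spin '[79.7, 79.7, 79.7, 79.7, 79.7]'

```text
clock: 22.0
eef_pos: [0.5807, 0.2606, 0.1177]
tool_rot: [0.483, 0.876, -0.001, -0.001]
ft_force: [-0.1, 0.1, -0.8]
grip_width: 0.0265
grasp_force: 62.2
```

```bash
python3 go.py 0.5832 0.2639 0.10 6.8
```

```text
t 22.0 pos [0.5807 0.2606 0.1177] psi 32.29 q1,q6 [24.2 81.9] ft [-0.1  0.1 -0.8] w 0.0265 62.2
slide [0.15 0.39 1.77] spin 25.5
```

Call:
arm_command --pt "0.1 0.1 0.8" --pt "0.1 0.1 1.7" --pt "0.1 0.1 2.5" --pt "0.1 0.1 3" --pt "0.1 0.1 3" --spin '[10, 20, 25.5, 25.5, 25.5]'

```text
clock: 22.62
eef_pos: [0.5809, 0.2632, 0.0883]
tool_rot: [0.66, 0.751, -0.001, -0.001]
ft_force: [0.5, -0.7, -1.4]
grip_width: 0.0264
grasp_force: 62.2
```

```bash
python3 go.py 0.5832 0.2639 0.06 6.8;python3 - <<'E'
from h import *
Ws=[]
for i in range(3):
    c=camera("side");Ws.append(cloud(c))
W=np.nanmedian(Ws,0);P=c["pixels"].astype(float)
m=(W[...,2]>.07)&(W[...,2]<.13)&(W[...,0]>.5)&(W[...,0]<.66)&(W[...,1]>.13)&(W[...,1]<.38)&(P[...,0]-P[...,2]>15)&(P[...,0]<130)
q=W[m];J=R.from_euler("z",-6.8,degrees=True).apply(q-[.5085,.2545,0])*1000
print(len(J),np.percentile(J,[1,5,50,95,99],axis=0).round(1).tolist())
cv2.imwrite("pics/s8.png",cv2.resize(c["pixels"][90:240,220:380,::-1],(640,600),interpolation=cv2.INTER_CUBIC))
E
```

```text
t 22.62 pos [0.5809 0.2632 0.0883] psi 7.33 q1,q6 [ 24.4 107. ] ft [ 0.5 -0.7 -1.4] w 0.0264 62.2
slide [0.04 0.24 2.83] spin 0.5
398 [[45.0, -75.3, 85.6], [56.4, -74.3, 92.1], [70.2, -32.5, 104.7], [84.0, 26.9, 106.8], [87.2, 46.0, 121.4]]<stdin>:5: RuntimeWarning: All-NaN slice encountered
```

View pics/s8.png

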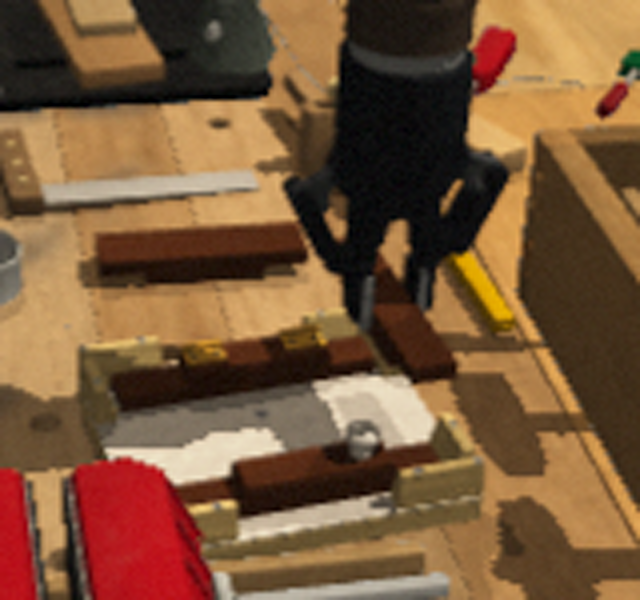

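Call:
arm_command --pt "0 0.1 1.5" --pt "0 0.1 2.7" --pt "0 0.1 3.3" --pt "0 0.1 3.3" --pt "0 0.1 3.3" --spin '[0.5, 0.5, 0.5, 0.5, 0.5]'

```text
clock: 23.4
eef_pos: [0.5831, 0.2639, 0.057]
tool_rot: [0.664, 0.748, 0.0, 0.0]
ft_force: [-0.3, -0.5, -1.1]
grip_width: 0.0269
grasp_force: 62.2
```

```bash
python3 go.py 0.5832 0.2639 0.05 6.8
```

```text
t 23.4 pos [0.5831 0.2639 0.057 ] psi 6.76 q1,q6 [ 24.3 107.6] ft [-0.3 -0.5 -1.1] w 0.0269 62.2
slide [0.   0.01 0.7 ] spin -0.0
```

Right on target; lower to just above seating.

Call:
arm_command --pt "0 0 0.8" --pt "0 0 1.6" --pt "0 0 2.3" --pt "0 0 2.9" --pt "0 0 3.1" --spin '[0, 0, 0, 0, 0]'

```text
clock: 24.02
eef_pos: [0.5824, 0.2636, 0.025]
tool_rot: [0.664, 0.748, -0.001, -0.0]
ft_force: [0.7, -0.8, -0.4]
grip_width: 0.0266
grasp_force: 62.2
```

```bash
python3 go.py 0.5832 0.2639 0.0225 6.8
```

```text
t 24.02 pos [0.5824 0.2636 0.025 ] psi 6.75 q1,q6 [ 24.3 107.6] ft [ 0.7 -0.8 -0.4] w 0.0266 62.2
slide [0.02 0.08 0.25] spin -0.0
```

Call:
arm_command --pt "0 0 0.1" --pt "0 0 0.2" --pt "0 0 0.2" --pt "0 0 0.2" --pt "0 0 0.2" --spin '[0, 0, 0, 0, 0]'

```text
clock: 24.65
eef_pos: [0.5829, 0.2638, 0.0239]
tool_rot: [0.664, 0.748, 0.0, 0.0]
ft_force: [-1.3, 0.0, -0.1]
grip_width: 0.0265
grasp_force: 62.4
```

```bash
python3 go.py 0.5832 0.2639 0.0225 6.8
```

```text
t 24.65 pos [0.5829 0.2638 0.0239] psi 6.76 q1,q6 [ 24.3 107.6] ft [-1.3  0.  -0.1] w 0.0265 62.4
slide [0.01 0.03 0.14] spin -0.0
```

Call:
arm_command --pt "0 0 0.1" --pt "0 0 0.15" --pt "0 0 0.15" --pt "0 0 0.15" --pt "0 0 0.15" --spin '[0, 0, 0, 0, 0]'

```text
clock: 25.28
eef_pos: [0.5829, 0.2638, 0.0239]
tool_rot: [0.664, 0.748, 0.0, 0.0]
ft_force: [-2.3, -1.9, 7.4]
grip_width: 0.0266
grasp_force: 63.2
```

Call:
arm_command --pt "0 0 0" --pt "0 0 0" --pt "0 0 -0.3" --pt "0 0 -3" --pt "0 0 -10" --spin '[0, 0, 0, 0, 0]' --jaw 6.2

```text
clock: 25.9
eef_pos: [0.5802, 0.2626, 0.1117]
tool_rot: [0.664, 0.748, -0.004, -0.002]
ft_force: [0.8, 0.2, 1.5]
grip_width: 0.0622
grasp_force: 0.0
```

```bash
python3 go.py 0.5025 0.487 0.14 88; python3 - <<'E'
from h import *
c=camera("side")
cv2.imwrite("pics/s9.png",cv2.resize(c["pixels"][140:260,230:350,::-1],(600,600),interpolation=cv2.INTER_CUBIC))
W=cloud(c);J=R.from_euler("z",-6.8,degrees=True).apply(W.reshape(-1,3)-[.5085,.2545,0]).reshape(W.shape)*1000
for y0 in range(-75,75,15):
    q=J[(abs(J[...,0]-71)<9)&(J[...,1]>y0)&(J[...,1]<y0+15)];print(y0,len(q),np.nanmedian(q[:,2]).round(1) if len(q) else "",end="; ")
E
```

```text
t 25.9 pos [0.5802 0.2626 0.1117] psi 6.75 q1,q6 [ 24.3 107.6] ft [0.8 0.2 1.5] w 0.0622 0.0
slide [23.19 -5.1  -2.85] spin -81.2
-75 40 39.4; -60 52 41.4; -45 849 357.6; -30 111 295.6; -15 142 201.7; 0 24 40.1; 15 25 39.6; 30 22 39.7; 45 23 40.0; 60 22 39.9;
```

View pics/s9.png

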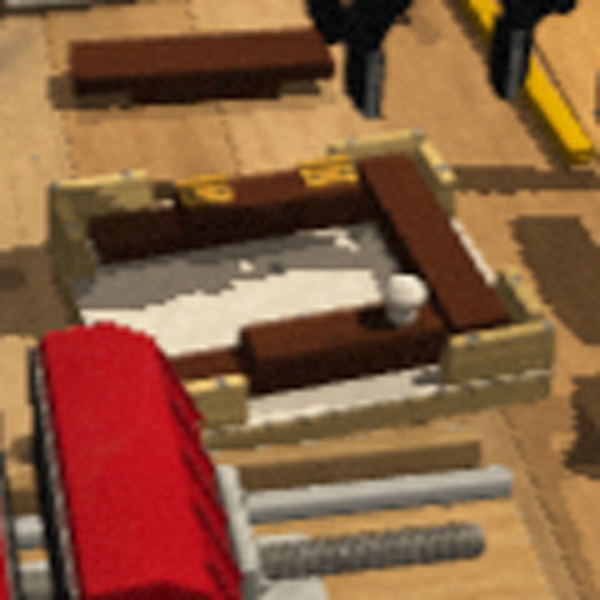

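Call:
arm_command --pt "23.2 -5.1 -2.5" --pt "23.2 -5.1 -2.5" --pt "23.2 -5.1 -2.5" --pt "23.2 -5.1 -2.5" --pt "23.2 -5.1 -2.5" --spin '[-81.2, -81.2, -81.2, -81.2, -81.2]'

```text
clock: 26.58
eef_pos: [0.5027, 0.4929, 0.1399]
tool_rot: [0.249, 0.969, 0.001, 0.0]
ft_force: [0.1, -0.1, 0.3]
grip_width: 0.0621
grasp_force: 0.0
```

```bash
python3 go.py 0.5025 0.487 0.10 88
```

```text
t 26.57 pos [0.5027 0.4929 0.1399] psi 61.19 q1,q6 [44.4 73.2] ft [ 0.1 -0.1  0.3] w 0.0621 0.0
slide [-0.27 -0.54  3.99] spin -26.8
```

Call:
arm_command --pt "-0.2 -0.4 1" --pt "-0.2 -0.4 3" --pt "-0.2 -0.4 5" --pt "-0.2 -0.4 6" --pt "-0.2 -0.4 7" --spin '[-10, -20, -26.8, -26.8, -26.8]'

```text
clock: 27.2
eef_pos: [0.5049, 0.4839, 0.0696]
tool_rot: [0.025, 1.0, 0.0, 0.0]
ft_force: [-0.4, 0.3, 0.6]
grip_width: 0.0617
grasp_force: 0.0
```

Call:
arm_command --pt "0 0 0" --pt "0 0 0.5" --pt "0 0 1" --pt "0 0 1" --pt "0 0 1" --spin '[0, 0, 0, 0, 0]'

```text
clock: 27.82
eef_pos: [0.5047, 0.4838, 0.06]
tool_rot: [0.024, 1.0, 0.0, 0.0]
ft_force: [0.3, 0.7, -0.1]
grip_width: 0.0623
grasp_force: 0.0
```

```bash
python3 go.py 0.5025 0.487 0.004 88
```

```text
t 27.82 pos [0.5047 0.4838 0.06  ] psi 87.27 q1,q6 [43.8 46.5] ft [ 0.3  0.7 -0.1] w 0.0623 0.0
slide [0.24 0.31 5.6 ] spin -0.7
```

Call:
arm_command --pt "0.2 0.3 1.5" --pt "0.2 0.3 3" --pt "0.2 0.3 4.5" --pt "0.2 0.3 5.5" --pt "0.2 0.3 5.6" --spin '[-0.7, -0.7, -0.7, -0.7, -0.7]'

```text
clock: 28.45
eef_pos: [0.5021, 0.486, 0.0021]
tool_rot: [0.018, 1.0, -0.001, -0.001]
ft_force: [0.2, 0.4, 0.2]
grip_width: 0.062
grasp_force: 0.0
```

```bash
python3 go.py 0.5025 0.487 0.004 88
```

```text
t 28.45 pos [0.5021 0.486  0.0021] psi 87.97 q1,q6 [44.1 46.1] ft [0.2 0.4 0.2] w 0.062 0.0
slide [-0.04  0.1  -0.19] spin -0.0
```

Call:
arm_command --pt "0 0 0" --pt "0 0 0" --pt "0 0 0" --pt "0 0 0" --pt "0 0 0" --spin '[0, 0, 0, 0, 0]' --jaw 3.4

```text
clock: 29.08
eef_pos: [0.5033, 0.4872, 0.0046]
tool_rot: [0.018, 1.0, 0.001, 0.001]
ft_force: [-0.4, -0.3, 3.8]
grip_width: 0.0407
grasp_force: 63.8
```

```bash
python3 go.py 0.5025 0.487 0.004 88
```

```text
t 29.07 pos [0.5033 0.4872 0.0046] psi 87.97 q1,q6 [44.1 46.1] ft [-0.4 -0.3  3.8] w 0.0407 63.8
slide [ 0.08 -0.02  0.06] spin -0.0
```

Call:
arm_command --pt "0 0 -1" --pt "0 0 -4" --pt "0 0 -9" --pt "0 0 -13" --pt "0 0 -13" --spin '[0, 0, 0, 0, 0]'

```text
clock: 29.7
eef_pos: [0.5047, 0.4886, 0.139]
tool_rot: [0.018, 1.0, 0.003, 0.003]
ft_force: [1.3, -0.5, -1.1]
grip_width: 0.0402
grasp_force: 63.4
```

```bash
python3 go.py 0.4457 0.2475 0.13 6.8
```

```text
t 29.7 pos [0.5047 0.4886 0.139 ] psi 87.97 q1,q6 [44.1 46.1] ft [ 1.3 -0.5 -1.1] w 0.0402 63.4
slide [  5.05 -24.31   0.71] spin 81.2
```

Call:
arm_command --pt "5.1 -24.3 0" --pt "5.1 -24.3 0" --pt "5.1 -24.3 0" --pt "5.1 -24.3 0" --pt "5.1 -24.3 0" --spin '[81.2, 81.2, 81.2, 81.2, 81.2]'

```text
clock: 30.32
eef_pos: [0.4392, 0.2404, 0.1316]
tool_rot: [0.472, 0.881, -0.004, -0.002]
ft_force: [1.1, 1.0, -1.4]
grip_width: 0.0406
grasp_force: 63.4
```

```bash
python3 go.py 0.4457 0.2475 0.10 6.8
```

```text
t 30.32 pos [0.4392 0.2404 0.1316] psi 33.64 q1,q6 [28.7 85.1] ft [ 1.1  1.  -1.4] w 0.0406 63.4
slide [0.23 0.96 3.15] spin 26.8
```

Call:
arm_command --pt "0.2 0.4 1" --pt "0.2 0.4 2" --pt "0.2 0.4 3" --pt "0.2 0.4 4" --pt "0.2 0.4 4" --spin '[10, 20, 26.8, 26.8, 26.8]'

```text
clock: 30.95
eef_pos: [0.444, 0.2489, 0.0921]
tool_rot: [0.659, 0.752, -0.002, -0.001]
ft_force: [0.5, 0.8, -0.7]
grip_width: 0.0403
grasp_force: 63.3
```

Call:
arm_command --pt "0 0 1" --pt "0 0 2" --pt "0 0 3" --pt "0 0 3" --pt "0 0 3" --spin '[0, 0, 0, 0, 0]'

```text
clock: 31.58
eef_pos: [0.4455, 0.2497, 0.0638]
tool_rot: [0.66, 0.752, 0.0, 0.0]
ft_force: [-0.8, -0.0, -1.0]
grip_width: 0.0405
grasp_force: 63.3
```

```bash
python3 go.py 0.4457 0.2475 0.055 6.8;python3 - <<'E'
from h import *
c=camera("side")
cv2.imwrite("pics/s10.png",cv2.resize(c["pixels"][130:260,220:350,::-1],(600,600),interpolation=cv2.INTER_CUBIC))
E
```

```text
t 31.57 pos [0.4455 0.2497 0.0638] psi 7.46 q1,q6 [ 29.3 111.8] ft [-0.8 -0.  -1. ] w 0.0405 63.3
slide [-0.22 -0.01  0.88] spin 0.7
```

View pics/s10.png

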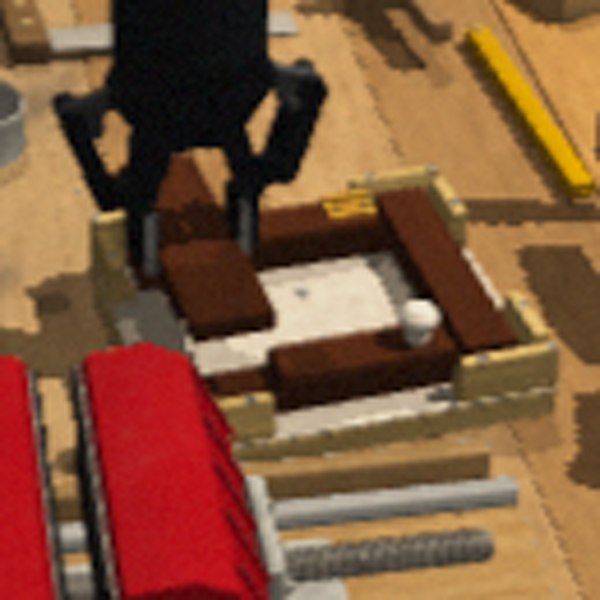

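Call:
arm_command --pt "-0.2 0 0.6" --pt "-0.2 0 1.1" --pt "-0.2 0 1.3" --pt "-0.2 0 1.3" --pt "-0.2 0 1.3" --spin '[0.7, 0.7, 0.7, 0.7, 0.7]'

```text
clock: 32.25
eef_pos: [0.4458, 0.2477, 0.0509]
tool_rot: [0.664, 0.748, 0.0, 0.0]
ft_force: [0.9, -0.5, -2.1]
grip_width: 0.0407
grasp_force: 63.4
```

```bash
python3 go.py 0.4457 0.2475 0.025 6.8
```

```text
t 32.25 pos [0.4458 0.2477 0.0509] psi 6.76 q1,q6 [ 29.1 112.3] ft [ 0.9 -0.5 -2.1] w 0.0407 63.4
slide [-0.02 -0.01  2.59] spin -0.0
```

Call:
arm_command --pt "0 0 0.5" --pt "0 0 1.0" --pt "0 0 1.4" --pt "0 0 1.8" --pt "0 0 1.8" --spin '[0, 0, 0, 0, 0]'

```text
clock: 32.88
eef_pos: [0.4453, 0.2475, 0.0323]
tool_rot: [0.664, 0.748, -0.0, -0.0]
ft_force: [0.0, -0.2, -1.0]
grip_width: 0.0403
grasp_force: 63.4
```

```bash
python3 go.py 0.4457 0.2475 0.025 6.8
```

```text
t 32.88 pos [0.4453 0.2475 0.0323] psi 6.76 q1,q6 [ 29.1 112.3] ft [ 0.  -0.2 -1. ] w 0.0403 63.4
slide [-0.    0.04  0.73] spin -0.0
```

Call:
arm_command --pt "0 0 0.2" --pt "0 0 0.4" --pt "0 0 0.6" --pt "0 0 0.8" --pt "0 0 0.8" --spin '[0, 0, 0, 0, 0]'

```text
clock: 33.5
eef_pos: [0.4455, 0.2476, 0.0246]
tool_rot: [0.664, 0.748, -0.0, -0.0]
ft_force: [0.2, 0.5, -0.8]
grip_width: 0.0402
grasp_force: 63.4
```

```bash
python3 go.py 0.4457 0.2475 0.023 6.8
```

```text
t 33.5 pos [0.4455 0.2476 0.0246] psi 6.75 q1,q6 [ 29.1 112.3] ft [ 0.2  0.5 -0.8] w 0.0402 63.4
slide [-0.01  0.02  0.16] spin -0.0
```

Call:
arm_command --pt "0 0 0.1" --pt "0 0 0.2" --pt "0 0 0.2" --pt "0 0 0.2" --pt "0 0 0.2" --spin '[0, 0, 0, 0, 0]'

```text
clock: 34.12
eef_pos: [0.4458, 0.2477, 0.0231]
tool_rot: [0.664, 0.748, 0.0, 0.0]
ft_force: [-1.3, -0.1, 3.7]
grip_width: 0.0403
grasp_force: 63.9
```

```bash
python3 go.py 0.4457 0.2475 0.023 6.8
```

```text
t 34.12 pos [0.4458 0.2477 0.0231] psi 6.76 q1,q6 [ 29.1 112.3] ft [-1.3 -0.1  3.7] w 0.0403 63.9
slide [-0.02 -0.01  0.01] spin -0.0
```

Seated. Release, lift and move aside to the right for a clear view.

Call:
arm_command --pt "0 0 0" --pt "0 0 0" --pt "0 0 -0.3" --pt "0 0 -3" --pt "0 0 -9" --spin '[0, 0, 0, 0, 0]' --jaw 5.8

```text
clock: 34.75
eef_pos: [0.4435, 0.2464, 0.1112]
tool_rot: [0.664, 0.748, -0.003, -0.001]
ft_force: [1.0, 0.8, -0.1]
grip_width: 0.058
grasp_force: 0.0
```

Call:
arm_command --pt "0 0 -6" --pt "-6 0 -12" --pt "-12 0 -12" --pt "-18 0 -12" --pt "-24 0 -12" --spin '[0, 0, 0, 0, 0]'

```text
clock: 35.38
eef_pos: [0.4731, 0.0172, 0.2336]
tool_rot: [0.664, 0.748, 0.001, 0.001]
ft_force: [1.3, 0.1, -0.2]
grip_width: 0.0582
grasp_force: 0.0
```

```bash
python3 go.py 0.44 0 0.2 6.8; python3 - <<'E'
from h import *
Ws=[]
for i in range(5):
    c=camera("top");Ws.append(cloud(c))
cv2.imwrite("pics/t11.png",cv2.resize(c["pixels"][150:260,205:315,::-1],(600,600),interpolation=cv2.INTER_CUBIC))
W=np.nanmedian(Ws,0);J=R.from_euler("z",-6.8,degrees=True).apply(W.reshape(-1,3)-[.5114,.2553,0]).reshape(W.shape)*1000
for n,cx in(("narrow",71),("wide",-64)):
    print(n,[np.nanmedian(J[(abs(J[...,0]-cx)<9)&(abs(J[...,1]-y)<7)][:,2]).round(1) for y in range(-65,70,13)])
for n,cy in(("knob",-61),("hinge",61)):
    print(n,[np.nanmedian(J[(abs(J[...,0]-x)<7)&(abs(J[...,1]-cy)<9)][:,2]).round(1) for x in range(-75,80,15)])
E
```

```text
t 35.38 pos [0.4731 0.0172 0.2336] psi 6.8 q1,q6 [ 2.1 85.3] ft [ 1.3  0.1 -0.2] w 0.0582 0.0
slide [-1.32 -3.5   3.35] spin -0.0
narrow [np.float64(40.0), np.float64(39.9), np.float64(40.5), np.float64(40.2), np.float64(40.1), np.float64(40.6), np.float64(40.5), np.float64(39.7), np.float64(40.3), np.float64(40.3), np.float64(40.2)]
wide [np.float64(39.8), np.float64(40.5), np.float64(40.3), np.float64(40.2), np.float64(39.9), np.float64(40.5), np.float64(40.1), np.float64(40.3), np.float64(40.8), np.float64(40.2), np.float64(40.0)]
knob [np.float64(40.0), np.float64(40.6), np.float64(39.6), np.float64(40.1), np.float64(40.6), np.float64(40.4), np.float64(39.7), np.float64(57.2), np.float64(56.1), np.float64(39.5), np.float64(39.8)]
hinge [np.float64(40.1), np.float64(40.0), np.float64(39.2), np.float64(41.6), np.float64(41.0), np.float64(40.6), np.float64(40.3), np.float64(40.9), np.float64(41.7), np.float64(38.6), np.float64(40.4)]
```

View pics/t11.png

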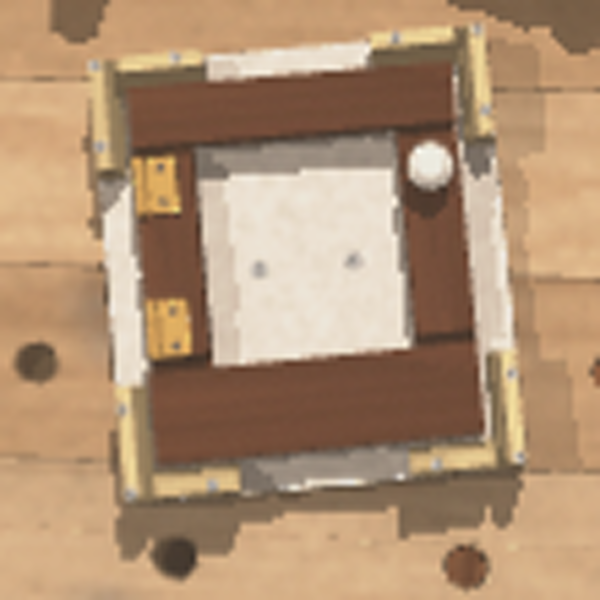

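The picture shows the frame whole and flat: all tops lie at about 40 mm, the hinges are on the left at (155,185) and (170,328), the knob is on the right at (430,165), and the robot is clear.

```bash
python3 -c "
from workcell import *
print(job_done())"
```

```text
the job is handed in; nothing more can be done
None
```

The cabinet door is dry-fitted in the jig: all four members lie flush at about 40 mm in the final top view, with the hinges on the left and the knob on the right. The screw tin was never touched, and the job was handed in at about 36 s.

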